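# Unscrew the lid of the screw jar

## Robot

A 6-joint arm with a two-finger parallel gripper is mounted at the origin on the work surface; the furniture and walls round the work are solid. World frame = base frame: x ahead of the robot, y to its left, z up, the work surface at z = 0. Lengths are in mm, angles in rad, forces in N, time in s.
With the tool pointing down it reaches from about 325 to 900 mm from the base axis. Payload 6.1 kg.
Tool frame: the origin (TCP) lies midway between the tips of the shut fingers; the grasp point (between the pads) lies 19 mm behind it (arm.hold_point_z is the z of the grasp point in the tool frame, in mm); z points along the fingers, y is the line along which they close (so a half turn about z gives the same grasp; the last joint's range is limited). The gripper opens to 87 mm and grips with 3 to 60 N. Pads are 19 mm wide; open, the fingers measure 117 mm over their backs; the gripper's body (75 mm by 190 mm) begins 51 mm behind the grasp point.
Start: joints at [1.187, 0.22, 1.526, -0, 1.395, -0.126], TCP at [159.345, 604.338, 190.438] pointing down, gripper open.
Joint ranges: [-2.98, 2.98], [-0.91, 2.08], [0.09, 2.57], [-1.24, 4.39], [0.2, 2.65], [-2.68, 2.68]. Speed limits (rad/s): [2.57, 2.57, 3.01, 3.14, 3.14, 3.14].

## Interface

Orientations are given as a unit quaternion [w, x, y, z].
In Python, from rig import get_obs, capture, arm, find_in gives the robot as it stands. The module is installed in compiled form; this text tells all that it offers.
- The arm moves only by the tool play_rows, never from a script. Its argument "moves" is a list of rows, each a list of 2 entries, a list of its own where there are three numbers: the shift along the world's x, y, z in mm, then the turn about the world's z in degrees. A call has 1 to 5 rows; each row is the pose to reach, as a shift and turn from the pose commanded when the call began; what a row does not reach only later rows make up. A row lasts 1/12 s, in which the tool goes at most 41.7 mm and 7.16 degrees, less where a joint would pass 70% of its speed; a pose out of reach is approached as far as the arm can. A call with a gripper value outside its range is refused whole. "grip" is the finger opening in mm, from 0 to 87, set as the call begins (left out, the last holds). The fingers move at their own pace and stop on an object; "newtons" is the grip in N (left out, the last holds). Time passes only in rows, so rows that repeat a pose let the fingers close. It gives the time, the measured TCP pose, the force, the opening and the grip force at its end, in the units of the state.
- get_obs(): the state, without advancing time (a new reading comes with each control period).
- capture(name): name is "scene" or "side" or "wrist"; returns a dict with "frame" (420x560x3 uint8, blue, green, red), "depth" (420x560 float32, mm along the optical axis (not along the pixel's ray), 0 where there is no reading), "K" (3x3 intrinsics, pixels), "k1" (the pictures are not rectified: a ray, as slopes to the right and down, at radius r is drawn at 1 + k1 r^2 times it, then the intrinsics apply), "extrinsics" (4x4, takes a point from world to camera coordinates); the wrist camera has in their place "mount" (4x4, takes a point from camera to tool coordinates, whose origin is the TCP and whose axes are the flange's). Camera axes: x right, y down, z forward; pixel columns grow to the right and rows downward; lengths in mm; the calibration is good to about 2 mm. A picture is of the moment at which its call begins: read the wrist's pose just before it.
- arm.finish_job(): hands the job in; it is judged then, once.
Trained networks look in a picture, given as the dict that the camera call returned (one of the last four; its "shot" number tells which), for a name from the list of things; names that differ only in an ending like _2 or _b are one class to them, and where a whole thing is asked for, a point or a joint stands for the part that bears it (a point fixed in the world has none). Each returns a list of dicts, best first, with "score" (0 to 1); they miss things now and then, are a little off and sometimes report something else, mostly with a low value. They report only what shows in the picture. A call takes as long as a camera call. They do not tell look-alikes from the thing itself.
- find_in(picture, query): "location" ([x, y, z] in mm, in world coordinates, good to about 4 mm: the middle of the surface that is visible of it).
The state is a dict: "time": time; "q": joint angles; "dq": joint speeds; "joint_torque": joint torques, N m; "eef_pos": TCP position; "ee_rot": TCP orientation; "wrist_force": force on the tool from outside, world axes, zero at the start; "wrist_torque": the same for the moment, N m; "gripper_width": finger opening in mm; "finger_force": force on a finger pad.
Only numpy, scipy, OpenCV 4.12 (cv2) and the standard library are available. Lean on these libraries where they do the work, as an engineer would, in place of code of your own. Each camera call takes 0.05 s, during which the arm holds its last target. There are 200 camera calls.

## Task

The wood screws are in the jar with the orange lid. Unscrew that lid and lift it off, then set it down gently, right way up, on the cork mat. Leave the blue-lidded jar alone.

Things in the scene. Friction and masses are not known exactly. Their poses are not given: they have to be found in the camera images.
- orange_lid_center (a point): Centre (half-way up) of the orange screw lid: round, ribbed edge, 60 mm across, 30 mm high, 60 g, open below; z up. On the jar its underside is 81 mm above the bench. It turns easily, anticlockwise from above, without rising; from its start it is free to lift after about 55 degrees and stops at about 85, so one 70 degree twist frees it; before that inner lugs hold it. 30 N of grip is enough.
- screw_jar: Grey jar under the orange lid: round body 55 mm across on a round wooden foot 90 mm across, 12 mm high, screwed to the bench (cannot move). Origin on the bench under the foot's centre, z up through the lid's centre. At the start the lid's x axis lies within 5 degrees of the jar's. Rim 106 mm above the bench; the lid must rise 25 mm to be clear of it.
- mat_top (a point): Centre of the upper face of the square cork mat, 130 x 130 mm, 4 mm thick, fixed to the bench; z up, x and y along its sides.
- blue_lid_center (a point): Centre (half-way up) of the blue lid, of the same shape and size as the orange one, on a second grey jar exactly like the first; leave it alone.
Things that resemble listed ones, but are neither listed nor needed, are in the scene too. What is shaped like the screw_jar but red is not meant. Of the things that look like the part that bears orange_lid_center, the larger one is meant.

How it is judged:
By the outcome, as a careful person would: the job done as asked, in the order asked, and still so for the second after the job is handed in, with the robot touching nothing.
It also fails if it takes over 38 s, if anything falls off the work surface, if the arm or the gripper's body presses on something with over 40 N, if the wrist force passes 120 N, or if a joint passes its speed limit or range.

## Working session

There is one attempt and no reset: what is moved stays moved. The work goes in short steps, Python scripts to look and compute and a tool call to move; the robot and the scene stay as the last step left them, time stands still between calls to the robot, and variables do not carry over. Pictures are saved under pics/ and viewed, at most 10 in all, crops included, and the job is handed in when it is done.

Besides the shell and the picture viewer there is one more tool, called after "Emit:" as name(argument=value, ...) on one line, values as JSON. play_rows: Moves the arm, as the interface text tells. Its arguments: {"type":"object","properties":{"moves":{"type":"array"},"grip":{"type":"number"},"newtons":{"type":"number"}},"required":["moves"]}

```bash
mkdir -p pics; python3 - <<'E'
from rig import *
import cv2,numpy as np
for n in ("scene","side"):
    p=capture(n); cv2.imwrite(f"pics/{n}1.png",p["frame"])
    E=p["extrinsics"];K=p["K"];print(n)
    for q in ("orange_lid_center","screw_jar","mat_top","blue_lid_center"):
        for d in find_in(p,q):
            X=np.array(d["location"]);c=E[:3,:3]@X+E[:3,3];s=c[:2]/c[2];s=s*(1+p["k1"]*(s@s))
            print(q,round(d["score"],2),X.round(),(K[:2,:2]@s+K[:2,2]).round())
o=get_obs();print(o["time"],o["ee_rot"],o["eef_pos"],o["wrist_force"])
E
```

```text
scene
orange_lid_center 0.98 [601. 140. 113.] [183. 248.]
orange_lid_center 0.64 [487. 203.  19.] [227. 329.]
screw_jar 0.89 [584.  10.  48.] [230. 225.]
screw_jar 0.8 [588. 154.  11.] [193. 290.]
mat_top 0.56 [441.  47.   5.] [287. 276.]
blue_lid_center 0.94 [ 616. -147.  106.] [250. 155.]
side
orange_lid_center 0.81 [602. 144. 112.] [238. 270.]
orange_lid_center 0.73 [491. 201.  20.] [309. 333.]
screw_jar 0.96 [604. 156.  13.] [240. 313.]
screw_jar 0.72 [596.  14.  62.] [246. 233.]
mat_top 0.75 [446.  51.   3.] [327. 267.]
blue_lid_center 0.66 [ 621. -142.  107.] [234. 163.]
0.5 [ 1.49709706e-06  1.28559281e-01  9.91701825e-01 -2.21003882e-05] [159.35701753 604.32593344 190.41245001] [-0.09840066 -0.50958651 -0.59267857]
```

```bash
python3 - <<'E'
import cv2,numpy as np
a=cv2.imread("pics/scene1.png");b=cv2.imread("pics/side1.png")
c=np.vstack([np.hstack([x[100:400,100:400]]) for x in (a,)]);d=b[100:400,120:420]
cv2.imwrite("pics/both.png",cv2.resize(np.hstack([c,d]),(800,400),interpolation=cv2.INTER_CUBIC))
E
```

```text
(no output)
```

View pics/both.png

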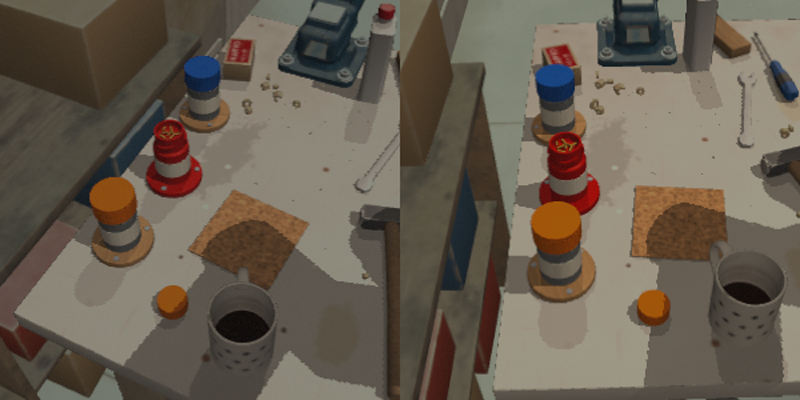

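View pics/scene1.png

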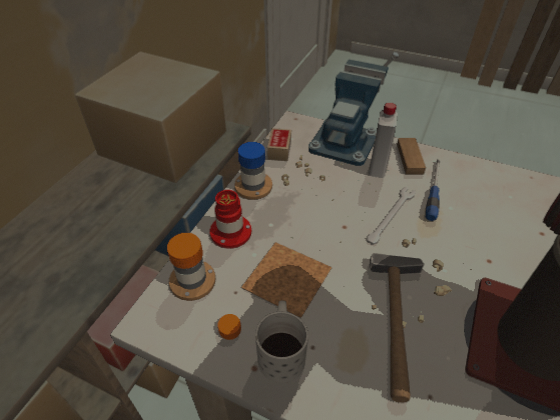

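Candidates in the scene picture: the large orange lid on the grey jar (186,250), a small loose orange cap (230,326), the red jar (229,215) and the blue lid (252,155). By the description I choose (186,250), and the crop confirms a large orange lid on a grey jar with a wooden foot. Next I check what stands tall nearby and refine the lid and mat positions.

```bash
cat > h.py <<'E'
import numpy as np,cv2
from rig import *
def cloud(p,T):  # T camera->world
    K=p["K"];h,w=p["depth"].shape
    uv=np.stack(np.meshgrid(np.arange(w),np.arange(h)),-1).astype(np.float64).reshape(-1,1,2)
    s=cv2.undistortPoints(uv,K,np.array([p["k1"],0,0,0,0.]))[:,0]
    z=p["depth"].reshape(-1)
    X=np.c_[s*z[:,None],z]@T[:3,:3].T+T[:3,3]
    return X,z>0,cv2.cvtColor(p["frame"],cv2.COLOR_BGR2HSV).reshape(-1,3)
def circ(P):
    A=np.c_[2*P,np.ones(len(P))];s=np.linalg.lstsq(A,(P**2).sum(1),rcond=None)[0];return s[:2],np.sqrt(s[2]+s[0]**2+s[1]**2)
def report(X,ok,H):
    o=ok&(H[:,0]>5)&(H[:,0]<20)&(H[:,1]>170)
    top=o&(X[:,2]>105)&(X[:,2]<118)&(np.hypot(X[:,0]-601,X[:,1]-145)<60)
    P=X[top][:,:2].astype(np.float32)
    if len(P)>10: print("lid top",len(P),"z",np.median(X[top][:,2]),"mean",P.mean(0),"encl",cv2.minEnclosingCircle(P))
    s=o&(X[:,2]>83)&(X[:,2]<103)&(np.hypot(X[:,0]-601,X[:,1]-145)<60)
    if s.sum()>10: print("side fit",s.sum(),circ(X[s][:,:2]))
    m=ok&(X[:,2]>1.5)&(X[:,2]<8)&(H[:,1]>90)&(np.hypot(X[:,0]-443,X[:,1]-49)<110)&(H[:,0]>5)&(H[:,0]<20)&(np.hypot(X[:,0]-489,X[:,1]-202)>50)
    if m.sum()>50: print("mat",m.sum(),cv2.minAreaRect(X[m][:,:2].astype(np.float32)),X[m][:,2].mean())
E
python3 - <<'E'
from h import *
for n in ("scene","side"):
    p=capture(n);X,ok,H=cloud(p,np.linalg.inv(p["extrinsics"]));print(n);report(X,ok,H)
    t=ok&(X[:,2]>70)&(X[:,0]>250)&(X[:,0]<850)&(abs(X[:,1])<480)
    g={}
    for x,y,z in X[t]: k=(int(x//60)*60,int(y//60)*60);g[k]=max(g.get(k,0),round(z))
    print(sorted(g.items()))
E
```

```text
scene
lid top 738 z 110.96536075751266 mean [603.4893  134.73637] encl ((604.75146484375, 133.5160369873047), 30.843469619750977)
side fit 220 (array([605.36140464, 132.56951176]), np.float64(29.264559458976322))
mat 3536 ((441.3721008300781, 48.43909454345703), (131.1548614501953, 129.44850158691406), 84.39793395996094) 4.088484717335992
[((300, -420), 151), ((300, -360), 175), ((300, 120), 91), ((300, 180), 93), ((360, -420), 174), ((360, -360), 176), ((360, 120), 92), ((360, 180), 93), ((360, 240), 93), ((420, -480), 156), ((420, -420), 120), ((420, -360), 118), ((420, 180), 93), ((480, -480), 155), ((480, -420), 120), ((480, -360), 118), ((540, -180), 113), ((540, -60), 108), ((540, 0), 109), ((540, 60), 113), ((540, 120), 114), ((600, -240), 112), ((600, -180), 114), ((600, -60), 107), ((600, 0), 109), ((600, 60), 113), ((600, 120), 114)]
side
lid top 918 z 111.52055053259159 mean [604.84186 133.97295] encl ((605.7479858398438, 131.2733154296875), 30.602405548095703)
side fit 267 (array([605.70493505, 131.03635612]), np.float64(29.282281607464498))
mat 3499 ((441.4167175292969, 46.58118438720703), (133.70074462890625, 129.73362731933594), 84.35015106201172) 4.805758945956234
[((300, -360), 163), ((300, 120), 92), ((300, 180), 94), ((360, -420), 176), ((360, -360), 177), ((360, 120), 93), ((360, 180), 94), ((360, 240), 93), ((420, -480), 156), ((420, -420), 120), ((420, -360), 116), ((420, 180), 94), ((480, -480), 156), ((480, -420), 121), ((480, -360), 120), ((540, -180), 114), ((540, -60), 109), ((540, 0), 108), ((540, 60), 114), ((540, 120), 114), ((600, -240), 115), ((600, -180), 115), ((600, -60), 109), ((600, 0), 109), ((600, 60), 114), ((600, 120), 114)]
```

Emit:
play_rows(moves=[[[20,-21,4],-3],[[50,-52,8],-7],[[80,-84,12],-11],[[110,-115,16],-15],[[140,-147,20],-19]], grip=87)

```text
time: 1.02
eef_pos: [294.7, 461.9, 210.0]
ee_rot: [0.0, 0.292, 0.957, 0.0]
wrist_force: [1.4, 1.2, 0.6]
gripper_width: 86.8
finger_force: 0.0
```

Emit:
play_rows(moves=[[[30,-32,4],-4],[[60,-64,8],-8],[[90,-95,12],-12],[[120,-127,16],-16],[[150,-159,20],-20]])

```text
time: 1.43
eef_pos: [437.3, 310.7, 229.3]
ee_rot: [0.0, 0.454, 0.891, 0.0]
wrist_force: [-0.1, 1.7, -0.0]
gripper_width: 87.2
finger_force: 0.0
```

Emit:
play_rows(moves=[[[30,-32,0],-4],[[60,-64,0],-8],[[90,-95,0],-12],[[120,-127,0],-15],[[140,-150,0],-16]])

```text
time: 1.85
eef_pos: [577.7, 160.2, 228.9]
ee_rot: [0.0, 0.573, 0.819, 0.0]
wrist_force: [0.4, 1.2, 0.2]
gripper_width: 87.4
finger_force: 0.0
```

Emit:
play_rows(moves=[[[10,-10,0],0],[[15,-16,0],0],[[15,-16,0],0],[[15,-16,0],0]])

```text
time: 2.18
eef_pos: [590.5, 147.2, 228.5]
ee_rot: [-0.001, 0.572, 0.82, -0.0]
wrist_force: [0.2, 0.9, -0.5]
gripper_width: 87.2
finger_force: 0.0
```

```bash
python3 - <<'E'
from h import *
from scipy.spatial.transform import Rotation as R
o=get_obs();q=o["ee_rot"];T=np.eye(4);T[:3,:3]=R.from_quat([q[1],q[2],q[3],q[0]]).as_matrix();T[:3,3]=o["eef_pos"]
p=capture("wrist");X,ok,H=cloud(p,T@p["mount"]);report(X,ok,H);cv2.imwrite("pics/w1.png",p["frame"])
print(o["time"],o["eef_pos"],T[:2,1],o["q"],o["gripper_width"],o["wrist_force"],arm.hold_point_z)
E
```

```text
lid top 2794 z 109.46339425697562 mean [605.993   133.51778] encl ((606.4163208007812, 132.86038208007812), 29.81778907775879)
side fit 112 (array([606.64128492, 132.35505287]), np.float64(29.68704140472223))
mat 7373 ((443.0231018066406, 48.85417175292969), (129.83029174804688, 129.43264770507812), 84.47420501708984) 2.631191599326948
2.1833 [590.51565774 147.16755945 228.52071633] [0.93814698 0.34623666] [ 1.14299643e-01  1.59903849e-01  1.52452837e+00  6.93960549e-04
  1.45800113e+00 -2.39335211e-01] 87.1502446614536 [ 0.16736776  0.90474988 -0.53224879] -18.700000000000003
```

View pics/w1.png

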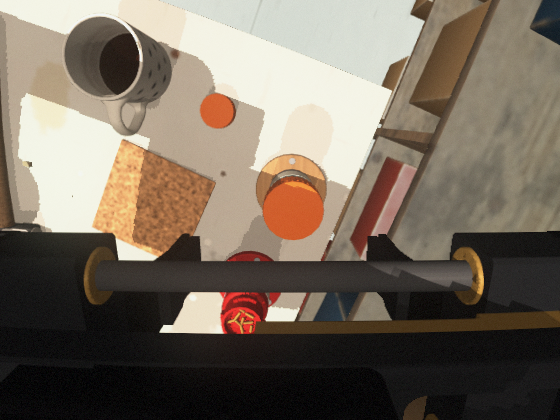

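The wrist view shows the orange lid at (293,208), clear of the red jar (240,310), with the mat at (155,198). All the views put the lid at about (606,132.5).

Emit:
play_rows(moves=[[[8,-7,-20],0],[[15.5,-14.5,-50],0],[[15.5,-14.5,-80],0],[[15.5,-14.5,-90],0],[[15.5,-14.5,-90],0]])

```text
time: 2.65
eef_pos: [603.2, 133.1, 135.1]
ee_rot: [-0.003, 0.571, 0.821, -0.002]
wrist_force: [-1.2, -0.1, -1.2]
gripper_width: 86.9
finger_force: 0.0
```

Emit:
play_rows(moves=[[[3,-0.5,-15],0],[[3,-0.5,-35],0],[[3,-0.5,-48],0],[[3,-0.5,-48],0],[[3,-0.5,-48],0]])

```text
time: 3.07
eef_pos: [609.4, 131.9, 91.2]
ee_rot: [-0.0, 0.572, 0.821, -0.0]
wrist_force: [1.0, -0.4, -0.1]
gripper_width: 86.9
finger_force: 0.0
```

Emit:
play_rows(moves=[[[-3,0.5,-3],0],[[-3,0.5,-3],0],[[-3,0.5,-3],0],[[-3,0.5,-3],0]])

```text
time: 3.4
eef_pos: [607.2, 131.9, 88.6]
ee_rot: [0.001, 0.572, 0.82, 0.0]
wrist_force: [0.6, 0.3, 0.4]
gripper_width: 86.9
finger_force: 0.0
```

Emit:
play_rows(moves=[[[0,0,0],0],[[0,0,0],0],[[0,0,0],0],[[0,0,0],0],[[0,0,0],0]], grip=50, newtons=30)

```text
time: 3.82
eef_pos: [606.7, 131.8, 87.7]
ee_rot: [-0.0, 0.572, 0.82, -0.0]
wrist_force: [-0.7, -0.6, -0.2]
gripper_width: 61.4
finger_force: 0.0
```

Emit:
play_rows(moves=[[[0,0,0],0],[[0,0,0],0],[[0,0,0],0],[[0,0,0],0],[[0,0,0],0]])

```text
time: 4.23
eef_pos: [606.7, 131.8, 87.7]
ee_rot: [0.0, 0.572, 0.82, -0.0]
wrist_force: [0.4, 0.4, -0.7]
gripper_width: 50.2
finger_force: 0.0
```

```bash
python3 - <<'E'
from h import *
o=get_obs();print(o)
a=[]
for n,(u,v) in (("scene",(190,230)),("side",(240,250))):
    p=capture(n);f=p["frame"][v-90:v+90,u-90:u+90];a.append(cv2.resize(f,(400,400),interpolation=cv2.INTER_CUBIC))
    X,ok,H=cloud(p,np.linalg.inv(p["extrinsics"]));report(X,ok,H)
cv2.imwrite("pics/g1.png",np.hstack(a))
E
```

```text
{'time': 4.2333, 'q': array([ 8.70008402e-02,  3.00162544e-01,  1.63034450e+00, -1.37428234e-05,
        1.21107826e+00, -2.66096868e-01]), 'dq': array([ 4.10862182e-04,  3.89971127e-04, -5.46362236e-05, -1.65024375e-03,
       -1.47792602e-03,  4.16633165e-04]), 'joint_torque': array([-1.83055799e-03, -5.05774641e+01, -3.61314547e+01,  5.97369857e-02,
        5.65722829e-02,  5.91911373e-06]), 'eef_pos': array([606.74559891, 131.81453604,  87.69608663]), 'ee_rot': array([ 6.94462596e-06,  5.71921936e-01,  8.20308052e-01, -2.57958298e-06]), 'wrist_force': array([ 0.41911851,  0.3817058 , -0.65402735]), 'wrist_torque': array([-0.11287975,  0.07787159, -0.02529966]), 'finger_force': 0.0, 'gripper_width': 50.23873861067544}
lid top 672 z 110.98473919175422 mean [604.74365 136.40508] encl ((604.1444702148438, 132.63059997558594), 30.453433990478516)
side fit 223 (array([605.40215993, 132.55129036]), np.float64(29.297103856174477))
mat 3529 ((441.5323486328125, 48.58299255371094), (131.86778259277344, 129.6230926513672), 84.41863250732422) 4.0752879146331
lid top 880 z 111.52770318082656 mean [604.58966 134.13158] encl ((606.181640625, 131.67137145996094), 30.65098762512207)
side fit 270 (array([605.84662236, 130.59111187]), np.float64(29.708135725899137))
mat 3496 ((441.4833068847656, 46.1458740234375), (134.58038330078125, 129.81101989746094), 84.41919708251953) 4.773250297172492
```

View pics/g1.png

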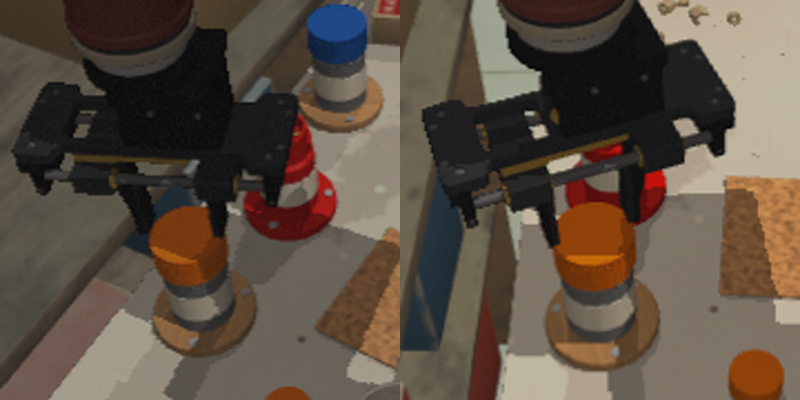

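```bash
python3 - <<'E'
from h import *
for n in ("scene","side"):
    p=capture(n);X,ok,H=cloud(p,np.linalg.inv(p["extrinsics"]))
    m=ok&(H[:,2]<55)&(np.hypot(X[:,0]-606,X[:,1]-132)<90)
    print(n)
    for z in range(80,200,10):
        s=m&(X[:,2]>=z)&(X[:,2]<z+10);P=X[s]
        if len(P)>4: 
            # split by the finger line
            d=(P[:,:2]-[606,132])@np.array([.938,.346]); 
            for k in (d<-8,d>8): 
                if k.sum()>2: print(z,k.sum(),P[k][:,:2].mean(0).round(),P[k][:,:2].min(0).round(),P[k][:,:2].max(0).round())
E
```

```text
scene
120 26 [575. 125.] [571. 110.] [579. 133.]
120 41 [631. 146.] [627. 131.] [634. 154.]
130 32 [575. 126.] [571. 110.] [579. 132.]
130 39 [630. 146.] [627. 132.] [635. 154.]
140 22 [574. 130.] [570. 117.] [578. 133.]
140 45 [631. 146.] [627. 132.] [635. 155.]
150 25 [573. 130.] [568. 128.] [579. 133.]
150 38 [631. 149.] [626. 135.] [637. 155.]
160 8 [573. 131.] [567. 128.] [578. 133.]
160 43 [631. 150.] [627. 139.] [640. 155.]
170 29 [635. 147.] [629. 132.] [640. 157.]
180 15 [640. 146.] [631. 137.] [681. 167.]
190 52 [543. 144.] [516. 115.] [563. 156.]
190 109 [656. 171.] [622. 127.] [692. 195.]
side
120 27 [578. 127.] [572. 117.] [585. 132.]
120 19 [631. 150.] [627. 148.] [634. 152.]
130 39 [577. 128.] [571. 118.] [584. 131.]
130 29 [632. 149.] [628. 139.] [640. 153.]
140 41 [577. 127.] [571. 117.] [584. 132.]
140 26 [632. 150.] [627. 147.] [636. 153.]
150 46 [575. 128.] [568. 117.] [585. 131.]
150 30 [632. 151.] [627. 148.] [636. 154.]
160 53 [576. 128.] [567. 119.] [584. 131.]
160 19 [633. 151.] [628. 148.] [638. 154.]
170 24 [575. 127.] [570. 114.] [581. 131.]
180 9 [579. 120.] [577. 115.] [580. 125.]
190 74 [548. 141.] [517. 110.] [578. 155.]
190 57 [643. 181.] [623. 128.] [680. 195.]
```

The crop shows the fingers hovering over the lid: the tips end at z≈118-120 in both depth clouds, although the reported TCP z is 88. Sideways they are centred. The reported height is therefore about 31 mm low at the fingertips, so I reopen and go down by what the cameras show.

Emit:
play_rows(moves=[[[0,0,0],0],[[0,0,0],0],[[0,0,0],0],[[0,0,0],0],[[0,0,0],0]], grip=87)

```text
time: 4.85
eef_pos: [606.7, 131.8, 87.7]
ee_rot: [0.0, 0.572, 0.82, 0.0]
wrist_force: [-0.4, -0.6, 0.3]
gripper_width: 75.5
finger_force: 0.0
```

Emit:
play_rows(moves=[[[0,0,0],0],[[0,0,0],0],[[0,0,0],0],[[0,0,0],0]])

```text
time: 5.18
eef_pos: [606.8, 131.8, 87.7]
ee_rot: [0.0, 0.572, 0.82, 0.0]
wrist_force: [-0.5, 1.1, -0.5]
gripper_width: 86.5
finger_force: 0.0
```

```bash
cat >> h.py <<'E'
def fingers(c):
    for n in ("scene","side"):
        p=capture(n);X,ok,H=cloud(p,np.linalg.inv(p["extrinsics"]))
        D=(X[:,:2]-c);d=D@np.array([.938,.346]);e=D@np.array([-.346,.938])
        m=ok&(H[:,2]<70)&(H[:,1]<120)&(abs(e)<16)&(abs(d)>32)&(abs(d)<64)&(X[:,2]>60)
        for k in (m&(d<0),m&(d>0)):
            z=X[k][:,2];print(n,k.sum(),"low z",np.sort(z)[:12:2].round(),"inner",np.sort(abs(d[k&(X[:,2]<150)]))[:3].round(1),"e",e[k].min().round(),e[k].max().round())
            print("  body from", np.histogram(z,range(60,260,10))[0])
    return p
E
python3 - <<'E'
from h import *
o=get_obs();print(o["gripper_width"],o["eef_pos"])
p=fingers(np.array([606.7,131.8]));cv2.imwrite("pics/s2.png",cv2.resize(p["frame"][130:330,120:360],(720,600),interpolation=cv2.INTER_CUBIC))
E
```

```text
86.4839293607525 [606.76088956 131.82473766  87.72528852]
scene 786 low z [120. 121. 121. 122. 123. 123.] inner [44.1 44.3 44.6] e -16.0 16.0
  body from [  0   0   0   0   0   0  29  28  23  21  13   0   0   0   0   0   0 149
  31]
scene 381 low z [119. 121. 121. 121. 121. 122.] inner [42.2 42.3 42.5] e -16.0 16.0
  body from [ 0  0  0  0  0  2 37 42 49 40 54 31 13 16 12 74  2  4  0]
side 509 low z [120. 122. 123. 124. 124. 125.] inner [43.7 43.7 43.8] e -16.0 16.0
  body from [ 0  0  0  0  0  1 25 37 47 41 57 32 14 18 10 10  0 66  0]
side 288 low z [121. 122. 123. 124. 125. 126.] inner [43.  43.3 43.5] e -16.0 16.0
  body from [ 0  0  0  0  0  0 21 27 29 29 25  0  0  0  0 64  0  1  0]
```

View pics/s2.png

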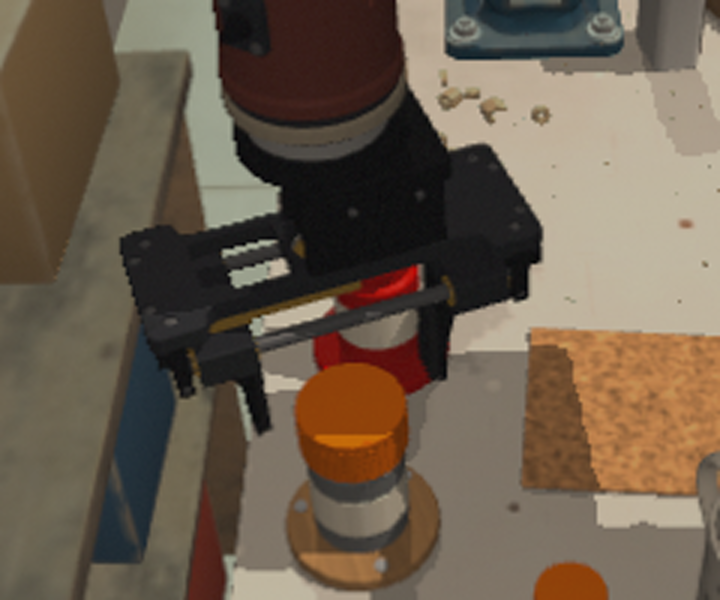

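Both fingertips (265,430 and 435,375 in this crop) hang in the air at z≈120, straddling the lid. I go down 32 mm in two steps, watching the force.

Emit:
play_rows(moves=[[[0,0,-8],0],[[0,0,-16],0],[[0,0,-20],0],[[0,0,-20],0]])

```text
time: 5.62
eef_pos: [605.2, 131.6, 65.4]
ee_rot: [-0.001, 0.572, 0.82, -0.001]
wrist_force: [-0.0, -1.2, -0.2]
gripper_width: 86.9
finger_force: 0.0
```

```bash
python3 - <<'E'
from h import *
o=get_obs();print(o["eef_pos"],o["wrist_force"])
fingers(np.array([606.7,131.8]))
E
```

```text
[605.15030445 131.64793849  65.40302711] [-0.03504929 -1.23330898 -0.16059612]
scene 753 low z [ 98.  99.  99. 100. 101. 102.] inner [45.5 45.7 45.9] e -16.0 16.0
  body from [  0   0   0   5  30  25  19  25   0   0   0   0   0   0  35 110  27  30
  33]
scene 402 low z [ 96.  98.  98.  99.  99. 100.] inner [41.  41.1 41.2] e -16.0 15.0
  body from [ 0  0  0 11 38 39 46 39 49 18 17 11 19 75 28 10  0  0  0]
side 458 low z [101. 102. 103. 103. 103. 103.] inner [44.5 44.5 44.6] e -16.0 16.0
  body from [ 0  0  0  0 31 32 47 39 54 18 14 15 11  4  2 51  0  0  0]
side 250 low z [ 98. 101. 102. 103. 103. 104.] inner [42.1 42.5 42.6] e -16.0 16.0
  body from [ 0  0  0  1 22 23 29 34  7  0  0  0  0 65  0  1  0  0  0]
```

Emit:
play_rows(moves=[[[0,0,-6],0],[[0,0,-11],0],[[0,0,-11],0],[[0,0,-11],0],[[0,0,-11],0]])

```text
time: 6.13
eef_pos: [606.7, 131.8, 56.7]
ee_rot: [-0.0, 0.572, 0.82, -0.0]
wrist_force: [-0.1, 0.7, -0.5]
gripper_width: 86.9
finger_force: 0.0
```

Emit:
play_rows(moves=[[[0,0,0],0],[[0,0,0],0],[[0,0,0],0],[[0,0,0],0],[[0,0,0],0]], grip=50, newtons=30)

```text
time: 6.55
eef_pos: [606.8, 131.8, 56.8]
ee_rot: [0.0, 0.572, 0.82, 0.0]
wrist_force: [-0.9, -0.2, -0.1]
gripper_width: 61.5
finger_force: 0.2
```

Emit:
play_rows(moves=[[[0,0,0],0],[[0,0,0],0],[[0,0,0],0],[[0,0,0],0],[[0,0,0],0]])

```text
time: 6.97
eef_pos: [606.8, 131.8, 56.8]
ee_rot: [0.0, 0.572, 0.82, 0.0]
wrist_force: [-0.4, -0.4, 1.0]
gripper_width: 59.7
finger_force: 30.0
```

Held at 59.7 mm and 30 N. Now the 70° twist, anticlockwise.

Emit:
play_rows(moves=[[[0,0,0],4],[[0,0,0],9],[[0,0,0],14],[[0,0,0],19],[[0,0,0],24]])

```text
time: 7.38
eef_pos: [606.7, 132.1, 56.8]
ee_rot: [-0.0, 0.387, 0.922, 0.0]
wrist_force: [-0.1, 0.2, 1.3]
gripper_width: 59.7
finger_force: 30.0
```

Emit:
play_rows(moves=[[[0,0,0],5],[[0,0,0],10],[[0,0,0],15],[[0,0,0],20],[[0,0,0],24]])

```text
time: 7.8
eef_pos: [606.7, 132.0, 56.8]
ee_rot: [-0.0, 0.187, 0.982, 0.0]
wrist_force: [-0.9, 0.6, 2.2]
gripper_width: 59.9
finger_force: 30.0
```

Emit:
play_rows(moves=[[[0,0,0],5],[[0,0,0],10],[[0,0,0],15],[[0,0,0],20],[[0,0,0],22]])

```text
time: 8.22
eef_pos: [606.7, 131.9, 56.8]
ee_rot: [-0.0, -0.004, 1.0, 0.0]
wrist_force: [-0.5, 0.1, 0.6]
gripper_width: 59.9
finger_force: 30.0
```

Emit:
play_rows(moves=[[[0,0,0],0],[[0,0,0],0],[[0,0,0],0]])

```text
time: 8.47
eef_pos: [606.8, 131.8, 56.8]
ee_rot: [0.0, -0.001, 1.0, 0.0]
wrist_force: [0.0, 0.7, 1.7]
gripper_width: 59.9
finger_force: 30.0
```

Turned from 20° to 90°, which is 70°. Lifting now, watching the force.

Emit:
play_rows(moves=[[[0,0,3],0],[[0,0,8],0],[[0,0,14],0],[[0,0,22],0],[[0,0,30],0]])

```text
time: 8.88
eef_pos: [606.8, 131.8, 87.6]
ee_rot: [0.0, -0.002, 1.0, -0.0]
wrist_force: [0.2, 0.8, -0.6]
gripper_width: 59.9
finger_force: 30.0
```

Emit:
play_rows(moves=[[[0,0,10],0],[[0,0,20],0],[[0,0,30],0],[[0,0,40],0],[[0,0,40],0]])

```text
time: 9.3
eef_pos: [608.6, 132.0, 130.1]
ee_rot: [0.002, -0.002, 1.0, 0.0]
wrist_force: [0.2, 0.8, -0.5]
gripper_width: 60.0
finger_force: 30.0
```

```bash
python3 - <<'E'
from h import *
print(get_obs())
for n in ("scene","side"):
    p=capture(n);X,ok,H=cloud(p,np.linalg.inv(p["extrinsics"]))
    o=ok&(H[:,0]>5)&(H[:,0]<20)&(H[:,1]>170)&(np.hypot(X[:,0]-606,X[:,1]-132)<50)&(X[:,2]>30)
    print(n,o.sum(),X[o].min(0),X[o].max(0))
cv2.imwrite("pics/s3.png",cv2.resize(p["frame"][130:330,120:360],(720,600),interpolation=cv2.INTER_CUBIC))
E
```

```text
{'time': 9.3, 'q': array([ 8.70415929e-02,  2.58118980e-01,  1.59752197e+00, -2.03207434e-05,
        1.28121192e+00, -1.48780049e+00]), 'dq': array([-0.00053118,  0.01851145,  0.02297687, -0.001603  , -0.03451881,
       -0.00157342]), 'joint_torque': array([ 4.13694489e-02, -4.83011377e+01, -3.55304575e+01, -3.47314635e-02,
        5.15879933e-01,  1.58961713e-03]), 'eef_pos': array([608.57719291, 131.99707281, 130.10983439]), 'ee_rot': array([ 2.36215904e-03, -2.02574935e-03,  9.99995140e-01,  1.91533510e-04]), 'wrist_force': array([ 0.17063994,  0.78888182, -0.50793107]), 'wrist_torque': array([-0.01033356, -0.06997372, -0.00907381]), 'finger_force': 29.99989365111105, 'gripper_width': 60.0218507450162}
scene 715 [567.25260836  96.63641263 154.0656314 ] [618.56120907 162.16890069 383.74770594]
side 99 [573.04789149  95.55402278  97.57985472] [640.70318204 169.55328014 448.7613722 ]
```

View pics/s3.png

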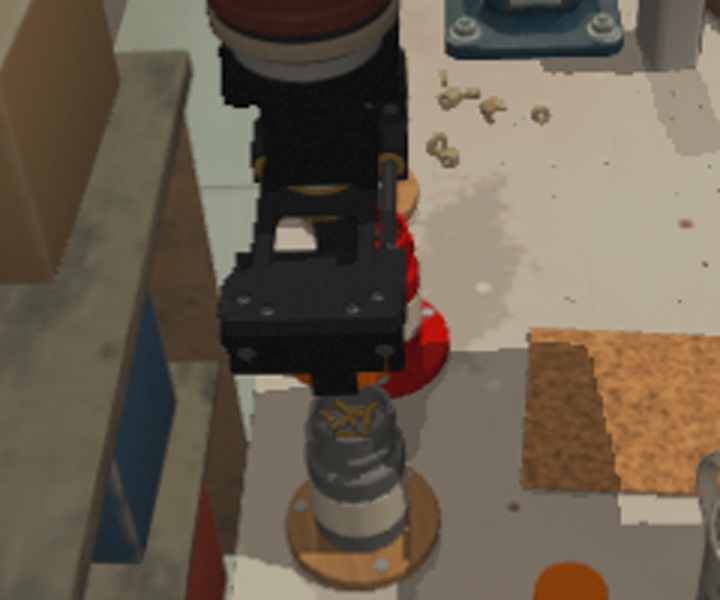

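The lid is off: the open jar with its screws is at (350,420), and the orange lid is in the fingers. Now I carry it over the mat, turning the body away from the mug and the red jar.

Emit:
play_rows(moves=[[[-12,-6,0],-4],[[-34,-18,0],-9],[[-60,-32,0],-14],[[-86,-45,0],-19],[[-110,-58,0],-24]])

```text
time: 9.82
eef_pos: [494.5, 73.4, 125.4]
ee_rot: [-0.001, 0.208, 0.978, -0.0]
wrist_force: [-0.1, 0.6, 0.1]
gripper_width: 60.0
finger_force: 30.0
```

Emit:
play_rows(moves=[[[-22,-12,0],-5],[[-40,-22,0],-10],[[-52,-27,0],-15],[[-56,-30,0],-20],[[-56,-30,0],-21]])

```text
time: 10.23
eef_pos: [439.2, 43.4, 125.9]
ee_rot: [-0.001, 0.383, 0.924, -0.0]
wrist_force: [1.0, 0.2, -0.1]
gripper_width: 59.6
finger_force: 30.0
```

Emit:
play_rows(moves=[[[0,0,0],0],[[0,0,0],0],[[0,0,0],0]])

```text
time: 10.48
eef_pos: [441.0, 44.0, 126.5]
ee_rot: [-0.0, 0.38, 0.925, 0.0]
wrist_force: [0.9, 0.1, 0.4]
gripper_width: 59.6
finger_force: 30.0
```

```bash
cat >> h.py <<'E'
def lidnow(c):
    for n in ("scene","side"):
        p=capture(n);X,ok,H=cloud(p,np.linalg.inv(p["extrinsics"]))
        o=ok&(H[:,0]>3)&(H[:,0]<20)&(H[:,1]>200)&(np.hypot(X[:,0]-c[0],X[:,1]-c[1])<45)&(X[:,2]>8)&(X[:,2]<250)
        z=X[o][:,2]; print(n,o.sum(),"z pct",np.percentile(z,[1,5,50,95,99]).round(),"mean",X[o].mean(0).round(),circ(X[o&(X[:,2]<np.percentile(z,60))][:,:2]))
    return p
E
python3 - <<'E'
from h import *
o=get_obs();print(o["eef_pos"],o["gripper_width"],o["ee_rot"]);lidnow(o["eef_pos"])
E
```

```text
[441.03163677  44.03307719 126.52927023] 59.58870810292776 [-1.29525482e-04  3.79892877e-01  9.25030478e-01  6.41072011e-06]
scene 934 z pct [155. 159. 180. 182. 183.] mean [434.  53. 177.] (array([436.0175575 ,  49.81453353]), np.float64(22.51425150805669))
side 632 z pct [153. 156. 180. 183. 184.] mean [433.  61. 175.] (array([436.98442335,  52.1525966 ]), np.float64(20.68121719364063))
```

Emit:
play_rows(moves=[[[0,0,-12],0],[[0,0,-32],0],[[0,0,-55],0],[[0,0,-78],0],[[0,0,-98],0]])

```text
time: 11.0
eef_pos: [440.5, 44.0, 27.3]
ee_rot: [-0.0, 0.38, 0.925, -0.0]
wrist_force: [-0.1, -0.4, -1.2]
gripper_width: 59.4
finger_force: 30.0
```

Emit:
play_rows(moves=[[[0,0,-14],0],[[0,0,-26],0],[[0,0,-32],0],[[0,0,-32],0],[[0,0,-32],0]])

```text
time: 11.42
eef_pos: [440.8, 43.9, -3.3]
ee_rot: [-0.0, 0.381, 0.925, -0.0]
wrist_force: [0.1, -0.2, -0.3]
gripper_width: 60.1
finger_force: 30.0
```

```bash
python3 - <<'E'
from h import *
o=get_obs();print(o["eef_pos"],o["wrist_force"]);lidnow(o["eef_pos"])
E
```

```text
[440.83396282  43.90719605  -3.25109447] [ 0.13853042 -0.24755394 -0.33446716]
scene 704 z pct [24. 28. 50. 53. 54.] mean [433.  54.  46.] (array([436.85689234,  49.60567794]), np.float64(22.676204652295684))
side 442 z pct [22. 26. 50. 54. 55.] mean [432.  61.  45.] (array([438.23423908,  49.65894304]), np.float64(22.640400636598734))
```

Emit:
play_rows(moves=[[[0,0,-5],0],[[0,0,-10],0],[[0,0,-13],0],[[0,0,-14],0],[[0,0,-14],0]])

```text
time: 11.93
eef_pos: [440.2, 43.8, -17.8]
ee_rot: [-0.0, 0.381, 0.925, -0.0]
wrist_force: [0.4, -0.3, -0.3]
gripper_width: 60.2
finger_force: 30.0
```

Emit:
play_rows(moves=[[[0,0,-0.7],0],[[0,0,-1.4],0],[[0,0,-1.8],0],[[0,0,-1.8],0]])

```text
time: 12.27
eef_pos: [440.8, 43.8, -19.1]
ee_rot: [0.0, 0.381, 0.925, -0.0]
wrist_force: [-0.9, -0.1, -0.7]
gripper_width: 60.0
finger_force: 30.0
```

Emit:
play_rows(moves=[[[0,0,-0.4],0],[[0,0,-0.8],0],[[0,0,-0.8],0],[[0,0,-0.8],0]])

```text
time: 12.6
eef_pos: [440.7, 43.8, -19.9]
ee_rot: [-0.0, 0.381, 0.925, -0.0]
wrist_force: [0.3, 0.1, -1.7]
gripper_width: 59.6
finger_force: 30.0
```

Emit:
play_rows(moves=[[[0,0,-0.3],0],[[0,0,-0.6],0],[[0,0,-0.6],0],[[0,0,-0.6],0]])

```text
time: 12.93
eef_pos: [440.8, 43.8, -20.3]
ee_rot: [-0.0, 0.381, 0.925, -0.0]
wrist_force: [-0.9, 1.3, 4.0]
gripper_width: 59.8
finger_force: 30.0
```

Contact, with about 4 N upward. Releasing gently.

Emit:
play_rows(moves=[[[0,0,0],0],[[0,0,0],0],[[0,0,0],0]], newtons=5)

```text
time: 13.18
eef_pos: [440.9, 43.8, -20.3]
ee_rot: [0.0, 0.381, 0.925, 0.0]
wrist_force: [-1.9, -0.3, 2.8]
gripper_width: 60.9
finger_force: 5.0
```

Emit:
play_rows(moves=[[[0,0,0],0],[[0,0,0],0],[[0,0,0],0],[[0,0,0],0],[[0,0,0],0]], grip=80)

```text
time: 13.6
eef_pos: [440.6, 43.8, -20.7]
ee_rot: [-0.0, 0.381, 0.925, -0.0]
wrist_force: [0.8, -0.7, 0.0]
gripper_width: 78.8
finger_force: 0.0
```

Emit:
play_rows(moves=[[[0,0,0],0],[[0,0,0],0],[[0,0,0],0],[[0,0,0],0]])

```text
time: 13.93
eef_pos: [440.7, 43.8, -20.5]
ee_rot: [-0.0, 0.381, 0.925, -0.0]
wrist_force: [0.2, 0.1, -0.2]
gripper_width: 79.8
finger_force: 0.0
```

Emit:
play_rows(moves=[[[0,0,8],0],[[0,0,20],0],[[0,0,40],0],[[0,0,65],0],[[0,0,90],0]])

```text
time: 14.35
eef_pos: [440.1, 43.9, 70.6]
ee_rot: [-0.001, 0.381, 0.925, -0.0]
wrist_force: [0.6, 0.2, 0.2]
gripper_width: 80.2
finger_force: 0.0
```

Emit:
play_rows(moves=[[[0,0,30],0],[[0,0,60],0],[[0,0,80],0],[[0,0,80],0],[[0,0,80],0]])

```text
time: 14.77
eef_pos: [441.9, 43.7, 151.3]
ee_rot: [0.002, 0.381, 0.925, 0.001]
wrist_force: [0.2, -0.8, -1.3]
gripper_width: 80.0
finger_force: 0.0
```

```bash
python3 - <<'E'
from h import *
o=get_obs();print(o["time"],o["eef_pos"],o["wrist_force"]);p=lidnow([441,44])
cv2.imwrite("pics/s4.png",cv2.resize(p["frame"][130:370,140:460],(800,600),interpolation=cv2.INTER_CUBIC))
E
```

```text
14.7667 [441.87479243  43.72208757 151.27222824] [ 0.23612475 -0.83773657 -1.28014272]
scene 814 z pct [ 9. 13. 33. 36. 36.] mean [437.  51.  30.] (array([437.73473579,  48.95892796]), np.float64(23.222096824096862))
side 899 z pct [ 9. 12. 34. 36. 37.] mean [441.  51.  30.] (array([440.62088903,  47.63068174]), np.float64(23.88183292029255))
```

View pics/s4.png

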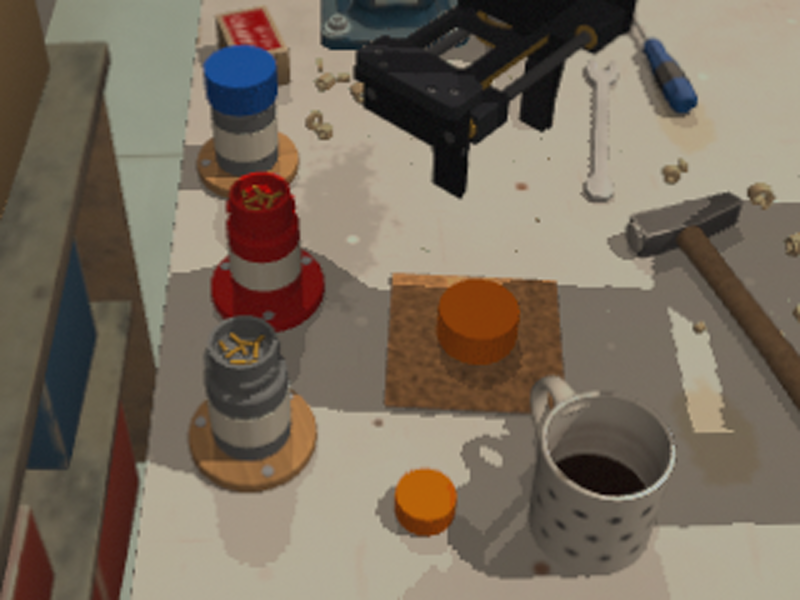

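The lid sits upright on the mat at (478,320), its top at z≈34. The jar is open at (245,345), the blue jar at (245,80) looks undisturbed, and the gripper is clear of everything.

```bash
python3 -c "
from rig import arm
print(arm.finish_job())"
```

```text
the job is handed in; nothing more can be done
None
```

The orange lid is unscrewed, lifted off and resting right way up on the cork mat; the blue-lidded jar was not touched, and the job is handed in at about 15 s (the verdict was not shown).

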